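# Set a tile press's screen gap by counting clicks

## Task

Set the screen gap on the tile printing press: gently turn the blank black knob clockwise down to its end stop without straining the stop, then turn it back exactly three clicks anticlockwise. Once it is set, swing the orange-tipped lock lever right over, away from the screen, and let go. Leave the tile, jar, cup and brush where they are.

Things in the scene. Friction and masses are not known exactly. Their poses are not given: they have to be found in the camera images.
- press: Small screen-printing press fixed to the bench: grey base plate 20 mm thick, blue column 90 x 100 mm and 120 mm high, aluminium screen frame 170 mm square (top 62 mm up) before it, lever beside it. Origin on the bench; x from screen to column (away from the robot), y from column to lever, z up. Column centre at (65, 0) mm, screen (-70, 0); plate spans x -160 to 140, y -130 to 200.
- knob_grip (a point): Point on the knob's vertical axis, 141 mm above the bench, fixed to the press (does not turn). The knob: blank, round, finely fluted black plastic, 44 mm across (46 over the flutes), from 124 to 154 mm above the bench, on top of the blue column; nothing beside it is higher than 124 mm. Clockwise from above lowers the screen. It carries no mark and its angle is not measured.
- knob_top (a point): Centre of the knob's top face, 154 mm up (does not turn). The knob has 10 clicks, 24 degrees (0.419 rad) each, between two end stops, and starts 3 to 7 clicks above the lower one: more than one grasp may be needed. Leaving a click, resistance builds up to 0.15 N m, then drops at once to about zero or below as it snaps into the next, where it stays when let go. Friction adds 0.015 N m.
- screen_bar (a point): Top middle of the screen frame's front bar (147 mm to -x of the press origin). The screen rises 0.2 mm a click: too little to count by.
- knob (a joint): Twist of the knob on its shaft (not the setting): the knob sits on a stiff rubber bush giving 1 rad per 3 N m, so this reads the torque put on it: 0 unloaded, negative when forced clockwise, within 0.06 rad (0.17 N m) while clicking. The lower stop, rigid on the shaft, coincides with the lowest click. 0.3 N m is plainly the stop; 0.22 rad (0.65 N m) strains it, which is forbidden. Upper stop alike.
- lock (a joint): Lock lever: 10 mm thick steel rod with an orange ball, 26 mm across, at its end, 100 mm from the pivot to the ball's centre. Pivot at (65, 150) mm in the press frame, 42 mm above the bench, its axis along the press's y. 0 = leaning 0.5 rad towards the screen (press -x), 1.0 rad = fully over towards press +x (locked). It stays where it is left; its friction is about 0.06 N m. It starts between 0 and 0.15 rad.
- lock_tip (a point): Centre of the lever's orange ball, about 130 mm above the bench at either end of its swing, 142 mm at mid swing.
- tile: Bystander: white tile 100 x 100 x 8 mm lying on the wooden platen under the screen; origin at the centre of its underside.
- ink_jar: Bystander: jar with yellow cap, 64 mm across, 90 mm high; origin at the centre of its underside.
- cup: Bystander: blue ceramic cup, 76 mm across, 90 mm high; origin at the centre of its underside.
- brush: Bystander: brush with a red handle, 160 mm long, lying flat; origin at its middle.

How it is judged:
On the way, in this order (a step that is already met when the one before it is completed fails the run):
1. the knob is turned down to its lower end stop (z of screen_bar in the frame of press below 0.06204 m), for 0.1 s.
2. the knob stands three clicks above the stop (screen 0.6 mm up, within 0.06 mm, less than a third of a click) (z of screen_bar in the frame of press between 0.06254 and 0.06266 m), for 0.3 s.
3. the lock lever is swung over (value of joint lock above 0.85 rad), for 0.1 s.
At the end, for the whole second after the job is handed in: The knob rests on the third click above its lower stop (screen 0.6 mm above its place at the stop, within 0.06 mm, less than a third of a click), the lock lever is swung over (beyond 0.85 of 1.0 rad) and at rest, everything is released (all of step 2 and value of joint lock above 0.85 rad and velocity of joint lock below 0.1 rad/s and linear speed of tile below 0.02 m/s); the robot touches nothing.
It fails at once if the knob strained against an end stop (twisted on its shaft by over 0.22 rad, about 0.65 N m) (value of joint knob above 0.22 rad or value of joint knob below -0.22 rad).
It fails at once if the tile disturbed by more than 10 mm (distance of tile from where it was at the start of the episode above 0.01 m).
It fails at once if jar, cup or brush disturbed by more than 20 mm (distance of any of ink_jar, cup, brush from where it was at the start of the episode above 0.02 m).
It also fails if it takes over 72 s, if anything falls off the work surface, if the arm or the gripper's body presses on something with over 40 N, if the wrist force passes 120 N, or if a joint passes its speed limit or range.

## Robot

A 6-joint arm with a two-finger parallel gripper is mounted at the origin on the work surface. World frame = base frame: x ahead of the robot, y to its left, z up, the work surface at z = 0. Lengths are in m, angles in rad, forces in N, time in s.
With the tool pointing down it reaches from about 0.35 to 0.85 m from the base axis. Payload 8.1 kg.
Tool frame: the origin (TCP) lies midway between the tips of the shut fingers; the grasp point (between the pads) lies 19 mm behind it (robot.tcp_to_grasp is the distance from the TCP to the grasp point, in m); z points along the fingers, y is the direction in which the jaws open and shut (so a half turn about z gives the same grasp; the last joint's range is limited). The gripper opens to 93 mm and grips with 3 to 60 N. Pads are 15 mm wide; open, the fingers measure 128 mm over their backs; the gripper's body (75 mm by 188 mm) begins 65 mm behind the grasp point.
Start: joints at [-1.323, 0.13, 1.488, -0, 1.523, -0.085], TCP at [0.196, -0.567, 0.219] pointing down, gripper open.
Joint ranges: [-2.96, 2.96], [-0.89, 2.26], [0.02, 2.5], [-1.34, 4.48], [0, 2.73], [-2.66, 2.66]. Speed limits (rad/s): [2.39, 2.39, 2.79, 3.14, 3.14, 3.14].

## Interface

Orientations are given as a rotation vector (axis times angle).
In Python, from plant import robot gives the robot as it stands.
- The arm moves only by the tool send_rows, never from a script. Its argument "series" is a list of rows, each an object of numbers: "wx", "wy", "wz": the turn, a rotation vector about the world's x, y, z in rad; "dx", "dy", "dz": the shift along the world's x, y, z in cm; "fingers": the closure in counts, from 0 (fully open) to 255 (shut). In form: [{"wx": .., "wy": .., "wz": .., "dx": .., "dy": .., "dz": .., "fingers": ..}, ...]. A call has 1 to 20 rows; each row shifts and turns the pose as measured when the row begins; what a row does not reach is not made up. A row lasts 1/12 s, in which the tool goes at most 41.7 mm and 7.16 degrees, less where a joint would pass 70% of its speed; a pose out of reach is approached as far as the arm can. A call is refused whole if a number of a shift passes 4.17 or a number of a turn 0.125, either way. A call with a gripper value outside its range is refused whole. The fingers move at their own pace and stop on an object; "newtons" is the grip in N (left out, the last holds). Time passes only in rows, so rows that do not move let the fingers close. It gives the time, the measured TCP pose, the force and the opening at its end, in the units of the state.
- robot.read_state(): the state, without advancing time (a new reading comes with each control period).
- robot.read_camera(name): name is "scene" or "side" or "wrist"; returns the picture (384x512x3 uint8, red, green, blue); there is no depth.
- robot.camera_info(name): a dict with "intrinsics" (3x3 intrinsics, pixels), "extrinsics" (4x4, takes a point from world to camera coordinates); the wrist camera has in their place "tool_from_camera" (4x4, takes a point from camera to tool coordinates, whose origin is the TCP and whose axes are the flange's). Camera axes: x right, y up, looking along -z (the intrinsics and any distortion apply to the point x, -y, -z); pixel columns grow to the right and rows downward; lengths in m; the calibration is good to about 2 mm. The wrist camera is an equidistant fisheye: a pixel r from the principal point sees the ray r / f radians off the axis. A picture is of the moment at which its call begins: read the wrist's pose just before it. camera_info takes no time and is no camera call.
- robot.close_job(): hands the job in, once; it reports no verdict.
The state is a dict: "t": time; "q": joint angles; "dq": joint speeds; "joint_torque": joint torques, N m; "tool_pos": TCP position; "orientation": TCP orientation; "force": force on the tool from outside, world axes, zero at the start; "wrist_torque": the same for the moment, N m; "opening": finger opening in m.
Only numpy, scipy, OpenCV 4.12 (cv2) and the standard library are available. Lean on these libraries where they do the work, as an engineer would, in place of code of your own. Each camera call takes 0.05 s, during which the arm holds its last target.

## Working session

There is one attempt and no reset: what is moved stays moved. The work goes in short steps, Python scripts to look and compute and a tool call to move; the robot and the scene stay as the last step left them, time stands still between calls to the robot, and variables do not carry over. Pictures are saved under pics/ and viewed, and the job is handed in when it is done.

Besides the shell and the picture viewer there is one more tool, called after "Call:" as a command line: name --argument value ..., lists and objects as JSON in quotes. send_rows: Moves the arm, as the interface text tells. Its arguments: {"type":"object","properties":{"series":{"type":"array","items":{"type":"object","properties":{"wx":{"type":"number"},"wy":{"type":"number"},"wz":{"type":"number"},"dx":{"type":"number"},"dy":{"type":"number"},"dz":{"type":"number"},"fingers":{"type":"number"}}}},"newtons":{"type":"number"}},"required":["series"]}

```bash
ls; mkdir -p pics
python3 - <<'E'
from plant import robot
import cv2
s=robot.read_state();print(s)
for n in ["scene","side","wrist"]:
    im=robot.read_camera(n);cv2.imwrite(f"pics/{n}0.png",im[:,:,::-1])
    print(n,robot.camera_info(n))
E
```

```text
pics
{'t': 0.0, 'q': array([-1.32340397e+00,  1.31152174e-01,  1.48926643e+00,  1.44603120e-05,
        1.52301935e+00, -8.53835969e-02]), 'dq': array([ 0.00036992, -0.00015695, -0.00117996, -0.00124814,  0.0007802 ,
       -0.00038577]), 'joint_torque': array([ 2.03500407e-03, -5.59834027e+01, -4.91767395e+01,  7.70093920e-02,
        3.53090989e-02, -1.54139789e-04]), 'tool_pos': array([ 0.19589565, -0.5665141 ,  0.21759989]), 'orientation': array([-3.09639063e+00, -5.20008742e-01,  2.11805644e-04]), 'force': array([-0.42247397,  0.62496139,  0.09051902]), 'wrist_torque': array([-0.02037869, -0.03962319, -0.01946925]), 'opening': 0.09309833346690712}
scene {'intrinsics': array([[380.79950395,   0.        , 255.60952319],
       [  0.        , 380.79950395, 197.78042457],
       [  0.        ,   0.        ,   1.        ]]), 'extrinsics': array([[-0.86816187,  0.49595084, -0.01810319,  0.45113445],
       [-0.28284763, -0.46449255,  0.8391924 ,  0.00574973],
       [ 0.40778939,  0.73367529,  0.54353324, -1.39415437],
       [ 0.        ,  0.        ,  0.        ,  1.        ]])}
sid
[... 269 characters left out ...]
0.56585827,  0.81555181, -0.17713422],
       [-0.15176351,  0.80138534,  0.5785753 , -1.22114673],
       [ 0.        ,  0.        ,  0.        ,  1.        ]])}
wrist {'intrinsics': array([[297.31863964,   0.        , 253.18745946],
       [  0.        , 297.31863964, 185.73994995],
       [  0.        ,   0.        ,   1.        ]]), 'tool_from_camera': array([[ 2.54562445e-04,  9.60460335e-01,  2.78416737e-01,
         7.76331827e-02],
       [ 9.99999652e-01, -4.65572580e-04,  6.91774648e-04,
        -1.58658941e-03],
       [ 7.94045309e-04,  2.78416464e-01, -9.60460120e-01,
        -1.65690099e-01],
       [ 0.00000000e+00,  0.00000000e+00,  0.00000000e+00,
         1.00000000e+00]])}
```

View pics/scene0.png

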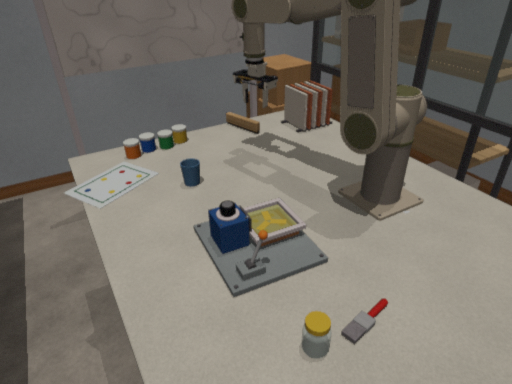

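View pics/side0.png

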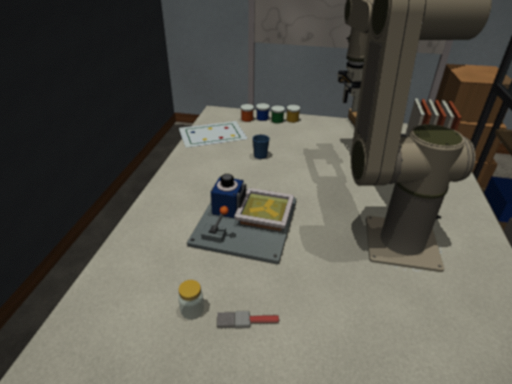

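View pics/wrist0.png

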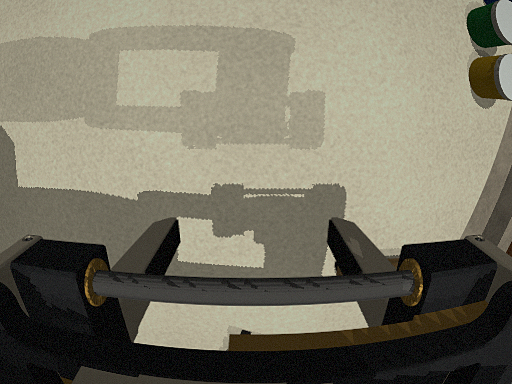

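The scene view shows the press with knob about (228,207), orange ball (262,234). The side view shows the knob about (227,179), ball (224,211). Next I zoom in to measure them more closely.

Run:
```python
import cv2
a=cv2.imread("pics/scene0.png")[190:295,185:335]; cv2.imwrite("pics/scz.png",cv2.resize(a,None,fx=5,fy=5,interpolation=cv2.INTER_CUBIC))
a=cv2.imread("pics/side0.png")[165:265,180:305]; cv2.imwrite("pics/siz.png",cv2.resize(a,None,fx=6,fy=6,interpolation=cv2.INTER_CUBIC))
```

```text
(no output)
```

View pics/scz.png

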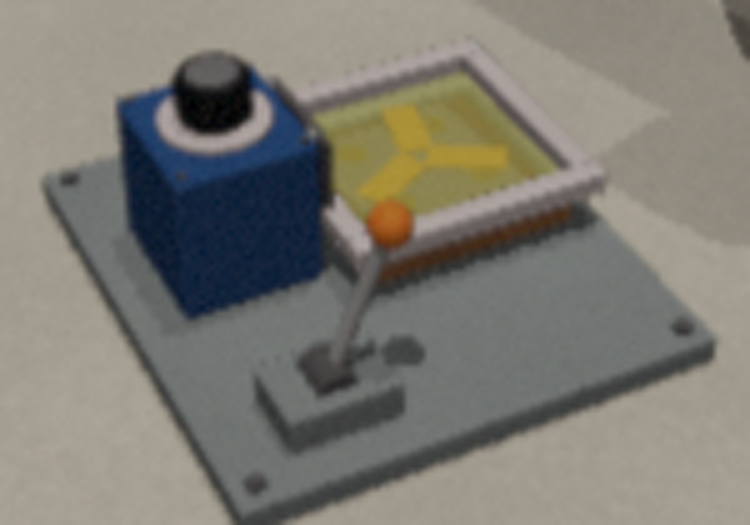

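View pics/siz.png

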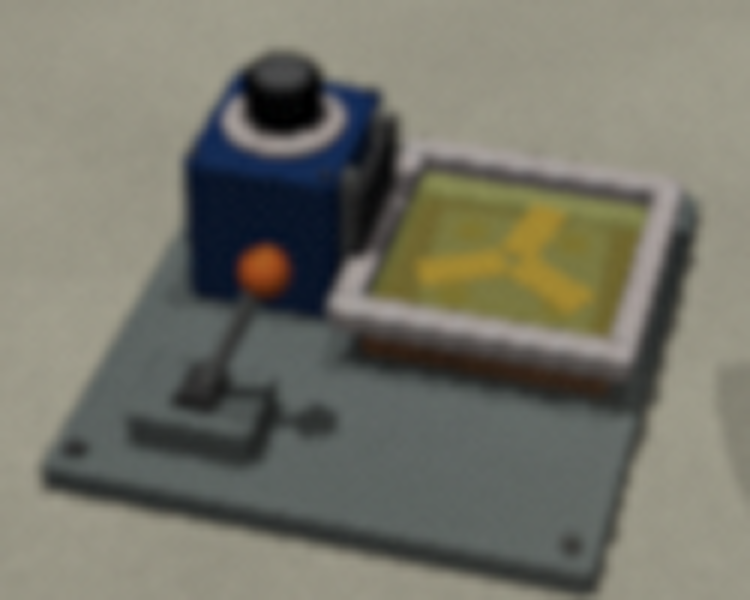

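```bash
cat > h.py <<'E'
import numpy as np, cv2
from plant import robot
from scipy.optimize import least_squares
from scipy.spatial.transform import Rotation as R
def proj(n,P):
    c=robot.camera_info(n);K=c["intrinsics"];T=c["extrinsics"]
    p=T[:3,:3]@np.array(P)+T[:3,3]
    return np.array([K[0,0]*p[0]/-p[2]+K[0,2],K[1,1]*-p[1]/-p[2]+K[1,2]])
def ray(n,uv):
    c=robot.camera_info(n);K=c["intrinsics"];T=c["extrinsics"]
    d=np.array([(uv[0]-K[0,2])/K[0,0],-(uv[1]-K[1,2])/K[1,1],-1])
    return -T[:3,:3].T@T[:3,3],T[:3,:3].T@d
def onz(n,uv,z):
    o,d=ray(n,uv);return o+d*(z-o[2])/d[2]
def wproj(P,pos,rv):
    c=robot.camera_info("wrist");K=c["intrinsics"];T=c["tool_from_camera"]
    pt=R.from_rotvec(rv).as_matrix().T@(np.array(P)-pos)
    p=T[:3,:3].T@(pt-T[:3,3]); v=np.array([p[0],-p[1],-p[2]])
    r=np.hypot(v[0],v[1]);th=np.arctan2(r,v[2])
    return np.array([K[0,2],K[1,2]])+K[0,0]*th*v[:2]/max(r,1e-9)
E
python3 - <<'E'
from h import *
sc=lambda u,v:np.array([(u+.5)/5-.5+185,(v+.5)/5-.5+190])
si=lambda u,v:np.array([(u+.5)/6-.5+180,(v+.5)/6-.5+165])
obs=[("scene",(65,0,154),sc(213,72)),("scene",(140,-130,20),sc(44,181)),("scene",(140,200,20),sc(238,512)),("scene",(-160,200,20),sc(713,343)),
("side",(65,0,154),si(285,70)),("side",(140,200,20),si(45,472)),("side",(-160,200,20),si(598,580))]
for n,P,uv in obs: print(n,P,onz(n,uv,P[2]/1e3).round(4))
def W(x,P):
    c,s=np.cos(x[2]),np.sin(x[2]);P=np.array(P)/1e3
    return np.array([x[0]+c*P[0]-s*P[1],x[1]+s*P[0]+c*P[1],P[2]])
f=lambda x:np.concatenate([proj(n,W(x,P))-uv for n,P,uv in obs])
best=min((least_squares(f,[.5,0,y]) for y in (-1,0,1,2)),key=lambda r:r.cost)
x=best.x;print(x,best.fun.reshape(-1,2).round(1).tolist())
print("knob",W(x,(65,0,141)),"pivot",W(x,(65,150,42)))
# ball, triangulate
def ball(a): 
    return W(x,(65-100*np.sin(.5-a),150,42+100*np.cos(.5-a)))
for n,uv in (("scene",sc(390,224)),("side",si(264,270))):
    print(n,uv,[ (a,(proj(n,ball(a))-uv).round(1).tolist()) for a in (0,.05,.1,.15)],onz(n,uv,.132))
for nm,n,uv,z in (("cup","scene",(191,164),.09),("cup","side",(261,138),.09),("jar","scene",(317,322),.09),("jar","side",(190,287),.09)): print(nm,onz(n,uv,z))
print([ball(a).round(4).tolist() for a in (0,.1,1)])
E
```

```text
scene (65, 0, 154) [ 0.5922 -0.0316  0.154 ]
scene (140, -130, 20) [ 0.6602 -0.1586  0.02  ]
scene (140, 200, 20) [0.6808 0.1603 0.02  ]
scene (-160, 200, 20) [0.3885 0.1842 0.02  ]
side (65, 0, 154) [ 0.5917 -0.0391  0.154 ]
side (140, 200, 20) [0.674 0.164 0.02 ]
side (-160, 200, 20) [0.3781 0.1811 0.02  ]
[ 0.52692745 -0.02880496 -0.06541582] [[-0.1, -0.3], [-0.5, -1.6], [0.6, 0.2], [1.6, -1.6], [-0.5, 1.0], [-1.5, -0.8], [-0.8, -0.1]]
knob [ 0.59178842 -0.03305395  0.141     ] pivot [0.6015938  0.11662522 0.042     ]
scene [262.6 234.4] [(0, [3.4, 0.2]), (0.05, [1.9, -0.0]), (0.1, [0.3, -0.1]), (0.15, [-1.3, -0.2])] [0.56239358 0.11693653 0.132     ]
side [223.58333333 209.58333333] [(0, [2.9, 3.0]), (0.05, [1.5, 2.1]), (0.1, [0.1, 1.3]), (0.15, [-1.4, 0.6])] [0.56536309 0.11033256 0.132     ]
cup [ 0.55054041 -0.4352965   0.09      ]
cup [ 0.54801418 -0.45504351  0.09      ]
jar [0.58911737 0.39087373 0.09      ]
jar [0.58337355 0.38310418 0.09      ]
[[0.5538, 0.1198, 0.1298], [0.5627, 0.1192, 0.1341], [0.6494, 0.1135, 0.1298]]
```

Press pose fits to about 1–2 px: knob axis near (0.592, -0.033), lever about 0.1 rad. The wrist range allows one grasp for all 7 clicks if I start from yaw of about 2.5, so I'll move above the knob and turn on the way.

Call:
send_rows --series '[{"dx":2.2,"dy":2.97,"dz":0.17,"wz":0.12,"fingers":0},{"dx":2.2,"dy":2.97,"dz":0.17,"wz":0.12},{"dx":2.2,"dy":2.97,"dz":0.17,"wz":0.12},{"dx":2.2,"dy":2.97,"dz":0.17,"wz":0.12},{"dx":2.2,"dy":2.97,"dz":0.17,"wz":0.12},{"dx":2.2,"dy":2.97,"dz":0.17,"wz":0.12},{"dx":2.2,"dy":2.97,"dz":0.17,"wz":0.12},{"dx":2.2,"dy":2.97,"dz":0.17,"wz":0.12},{"dx":2.2,"dy":2.97,"dz":0.17,"wz":0.12},{"dx":2.2,"dy":2.97,"dz":0.17,"wz":0.12},{"dx":2.2,"dy":2.97,"dz":0.17,"wz":0.12},{"dx":2.2,"dy":2.97,"dz":0.17,"wz":0.12},{"dx":2.2,"dy":2.97,"dz":0.17,"wz":0.12},{"dx":2.2,"dy":2.97,"dz":0.17,"wz":0.12},{"dx":2.2,"dy":2.97,"dz":0.17,"wz":0.12},{"dx":2.2,"dy":2.97,"dz":0.17,"wz":0.12},{"dx":2.2,"dy":2.97,"dz":0.17,"wz":0.12},{"dx":2.2,"dy":2.97,"dz":0.17,"wz":0.12}]' --newtons 20

```text
schema error: expected keys wx, wy, wz, dx, dy, dz, fingers
```

```bash
cat >> h.py <<'E'
def st(pr=True):
    s=robot.read_state(); M=R.from_rotvec(s["orientation"]).as_matrix()
    yaw=np.arctan2(M[1,0],M[0,0])
    if yaw<-2: yaw+=2*np.pi
    if pr: print("t%.2f pos"%s["t"],s["tool_pos"].round(4),"yaw %.4f"%yaw,"zax",M[:,2].round(4),"q6 %.3f"%s["q"][5],"F",s["force"].round(2),"T",s["wrist_torque"].round(3),"j6 %.3f"%s["joint_torque"][5],"op %.4f"%s["opening"])
    return s
E
python3 - <<'E'
from h import *
s=st()
im=robot.read_camera("wrist");cv2.imwrite("pics/w1.png",im[:,:,::-1])
print(wproj((.592,-.033,.154),s["tool_pos"],s["orientation"]))
E
```

```text
t0.15 pos [ 0.1959 -0.5666  0.2178] yaw 0.3328 zax [-4.0e-04  1.5e-03 -1.0e+00] q6 -0.085 F [-0.16 -0.29 -1.11] T [-0.028 -0.007 -0.061] j6 -0.000 op 0.0930
[   4.2863733  -159.05225897]
```

View pics/w1.png

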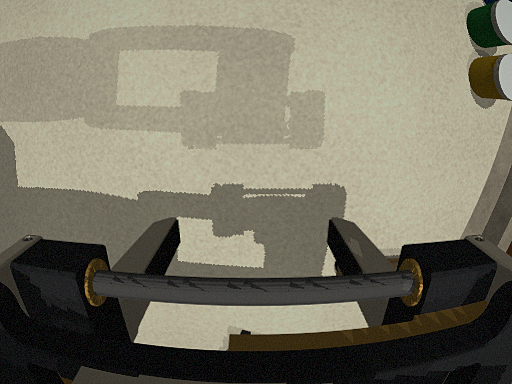

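The call was refused: every row needs all seven keys. The view hasn't changed. I'll resend with full rows.

Call:
send_rows --series '[{"wx":0,"wy":0,"wz":0.12,"dx":2.2,"dy":2.97,"dz":0.17,"fingers":0},{"wx":0,"wy":0,"wz":0.12,"dx":2.2,"dy":2.97,"dz":0.17,"fingers":0},{"wx":0,"wy":0,"wz":0.12,"dx":2.2,"dy":2.97,"dz":0.17,"fingers":0},{"wx":0,"wy":0,"wz":0.12,"dx":2.2,"dy":2.97,"dz":0.17,"fingers":0},{"wx":0,"wy":0,"wz":0.12,"dx":2.2,"dy":2.97,"dz":0.17,"fingers":0},{"wx":0,"wy":0,"wz":0.12,"dx":2.2,"dy":2.97,"dz":0.17,"fingers":0},{"wx":0,"wy":0,"wz":0.12,"dx":2.2,"dy":2.97,"dz":0.17,"fingers":0},{"wx":0,"wy":0,"wz":0.12,"dx":2.2,"dy":2.97,"dz":0.17,"fingers":0},{"wx":0,"wy":0,"wz":0.12,"dx":2.2,"dy":2.97,"dz":0.17,"fingers":0},{"wx":0,"wy":0,"wz":0.12,"dx":2.2,"dy":2.97,"dz":0.17,"fingers":0},{"wx":0,"wy":0,"wz":0.12,"dx":2.2,"dy":2.97,"dz":0.17,"fingers":0},{"wx":0,"wy":0,"wz":0.12,"dx":2.2,"dy":2.97,"dz":0.17,"fingers":0},{"wx":0,"wy":0,"wz":0.12,"dx":2.2,"dy":2.97,"dz":0.17,"fingers":0},{"wx":0,"wy":0,"wz":0.12,"dx":2.2,"dy":2.97,"dz":0.17,"fingers":0},{"wx":0,"wy":0,"wz":0.12,"dx":2.2,"dy":2.97,"dz":0.17,"fingers":0},{"wx":0,"wy":0,"wz":0.12,"dx":2.2,"dy":2.97,"dz":0.17,"fingers":0},{"wx":0,"wy":0,"wz":0.12,"dx":2.2,"dy":2.97,"dz":0.17,"fingers":0},{"wx":0,"wy":0,"wz":0.12,"dx":2.2,"dy":2.97,"dz":0.17,"fingers":0}]' --newtons 20

```text
t: 1.7
tool_pos: [0.5978, -0.0073, 0.2455]
orientation: [0.887, 3.013, -0.007]
force: [0.4, -0.8, 0.9]
opening: 0.0929
```

Run:
```python
from h import *
s=st()
im=robot.read_camera("wrist");cv2.imwrite("pics/w2.png",im[:,:,::-1])
print(wproj((.592,-.033,.154),s["tool_pos"],s["orientation"]))
```

```text
t1.70 pos [ 0.5978 -0.0073  0.2455] yaw 2.5692 zax [-9.0e-04 -4.7e-03 -1.0e+00] q6 -1.093 F [ 0.38 -0.84  0.89] T [ 0.01  -0.185  0.   ] j6 1.781 op 0.0929
[225.18914735 199.40239482]
```

View pics/w2.png

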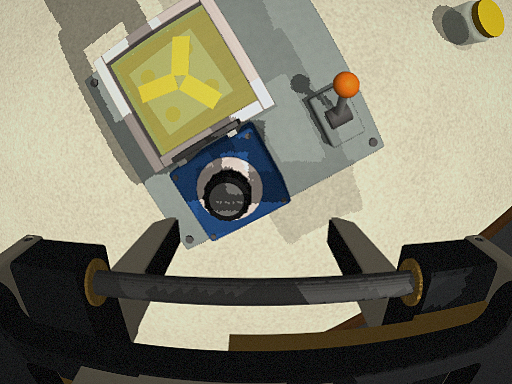

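The wrist view shows the knob around (228,196), blue column around it and the ball at (347,84). I'll zoom in to refine.

Run:
```python
from h import *
s=st()
im=robot.read_camera("wrist");cv2.imwrite("pics/w3.png",im[:,:,::-1])
print(wproj((.592,-.033,.154),s["tool_pos"],s["orientation"]))
a=cv2.imread("pics/w3.png")[110:260,150:310]
for k in (a,): cv2.imwrite("pics/w3z.png",cv2.convertScaleAbs(cv2.resize(a,None,fx=4,fy=4,interpolation=cv2.INTER_CUBIC),alpha=1.5,beta=30))
np.save("s3.npy",np.r_[s["tool_pos"],s["orientation"]])
```

```text
t1.75 pos [ 0.6004 -0.0015  0.2451] yaw 2.5823 zax [ 4.0e-04 -1.2e-03 -1.0e+00] q6 -1.099 F [-4.24  3.81  0.45] T [ 0.137  0.001 -0.018] j6 1.036 op 0.0930
[217.93255807 200.21928881]
```

View pics/w3z.png

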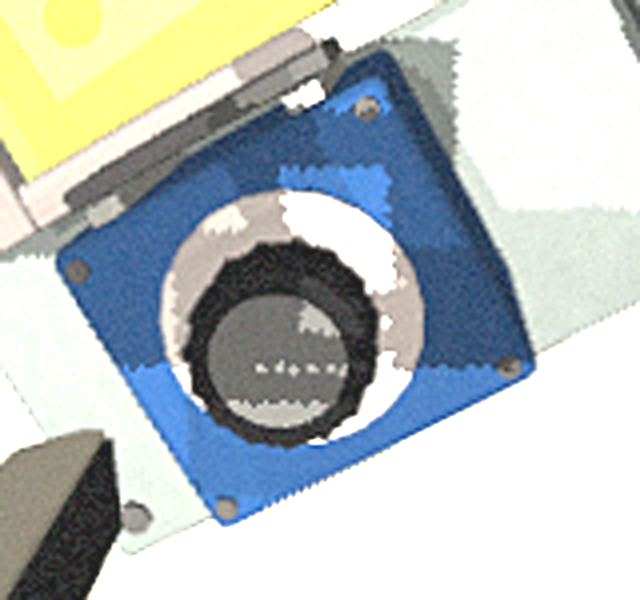

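Run:
```python
from h import *
v=np.load("s3.npy")
x=least_squares(lambda p:wproj((p[0],p[1],.154),v[:3],v[3:])-np.array([219.1,199.8]),[.592,-.033]).x
print("knob",x); s=st(); print("move cm",(x-s["tool_pos"][:2])*100)
x=least_squares(lambda p:wproj((p[0],p[1],.134),*[np.load("s3.npy")[:3],np.load("s3.npy")[3:]])-np.array([347,84]),[.56,.12]).x
print("ball~",x)
```

```text
knob [ 0.59223226 -0.03185418]
t1.80 pos [ 0.5988 -0.0043  0.2448] yaw 2.5729 zax [-0.0012 -0.0028 -1.    ] q6 -1.093 F [-0.25  0.31 -0.47] T [-0.008 -0.159  0.021] j6 -1.197 op 0.0930
move cm [-0.66029368 -2.75194255]
ball~ [0.56450359 0.12680366]
```

Wrist and scene cameras agree on the knob to about 1 mm. I'll move over it and let the arm settle.

Call:
send_rows --series '[{"wx":0,"wy":0,"wz":0,"dx":-0.33,"dy":-1.4,"dz":-1.0,"fingers":0},{"wx":0,"wy":0,"wz":0,"dx":-0.33,"dy":-1.2,"dz":-1.0,"fingers":0},{"wx":0,"wy":0,"wz":0,"dx":0,"dy":0,"dz":0,"fingers":0},{"wx":0,"wy":0,"wz":0,"dx":0,"dy":0,"dz":0,"fingers":0}]'

```text
t: 2.13
tool_pos: [0.5917, -0.0299, 0.2227]
orientation: [-0.878, -3.014, 0.006]
force: [0.5, -0.9, 0.4]
opening: 0.0928
```

Run:
```python
from h import *
s=st()
im=robot.read_camera("wrist");cv2.imwrite("pics/w4.png",im[:,:,::-1])
print(wproj((.5921,-.0322,.154),s["tool_pos"],s["orientation"]))
a=cv2.imread("pics/w4.png")[150:310,150:350]
cv2.imwrite("pics/w4z.png",cv2.convertScaleAbs(cv2.resize(a,None,fx=4,fy=3.5,interpolation=cv2.INTER_CUBIC),alpha=1.5,beta=30))
s=st();np.save("s4.npy",np.r_[s["tool_pos"],s["orientation"]])
```

```text
t2.13 pos [ 0.5917 -0.0299  0.2227] yaw 2.5745 zax [-0.0033 -0.003  -1.    ] q6 -1.138 F [ 0.51 -0.91  0.4 ] T [ 0.016 -0.151 -0.009] j6 -0.132 op 0.0928
[249.942771   200.12269149]
t2.18 pos [ 0.5915 -0.0301  0.2225] yaw 2.5743 zax [-0.0038 -0.0032 -1.    ] q6 -1.138 F [-0.44  0.2  -0.33] T [ 0.02  -0.117 -0.039] j6 -0.026 op 0.0931
```

View pics/w4z.png

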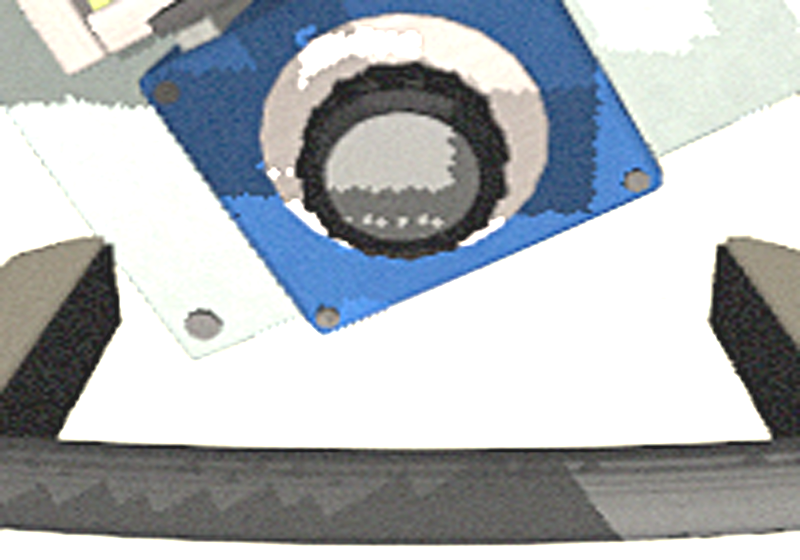

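Knob centre seen at (250.4,200.2), predicted (249.9,200.1), so it's well located. Descending.

Call:
send_rows --series '[{"wx":0.0032,"wy":-0.0038,"wz":0,"dx":0.06,"dy":-0.21,"dz":-1.5,"fingers":0},{"wx":0,"wy":0,"wz":0,"dx":0,"dy":0,"dz":-2.2,"fingers":0},{"wx":0,"wy":0,"wz":0,"dx":0,"dy":0,"dz":-2.0,"fingers":0},{"wx":0,"wy":0,"wz":0,"dx":0,"dy":0,"dz":-1.5,"fingers":0},{"wx":0,"wy":0,"wz":0,"dx":0,"dy":0,"dz":-0.5,"fingers":0},{"wx":0,"wy":0,"wz":0,"dx":0,"dy":0,"dz":0,"fingers":0},{"wx":0,"wy":0,"wz":0,"dx":0,"dy":0,"dz":0,"fingers":0}]'

```text
t: 2.77
tool_pos: [0.5929, -0.0353, 0.1484]
orientation: [0.891, 3.005, 0.003]
force: [0.0, -0.2, 0.2]
opening: 0.0928
```

Run:
```python
from h import *
s=st()
```

```text
t2.77 pos [ 0.5929 -0.0353  0.1484] yaw 2.5649 zax [ 7.7e-03 -3.0e-04 -1.0e+00] q6 -1.141 F [ 0.01 -0.18  0.17] T [-0.024 -0.124 -0.032] j6 0.001 op 0.0928
```

Call:
send_rows --series '[{"wx":0,"wy":0.0077,"wz":0,"dx":-0.08,"dy":0.31,"dz":-0.5,"fingers":0},{"wx":0,"wy":0,"wz":0,"dx":0,"dy":0,"dz":-0.7,"fingers":0},{"wx":0,"wy":0,"wz":0,"dx":0,"dy":0,"dz":-0.5,"fingers":0},{"wx":0,"wy":0,"wz":0,"dx":0,"dy":0,"dz":0,"fingers":0},{"wx":0,"wy":0,"wz":0,"dx":0,"dy":0,"dz":0,"fingers":0}]'

```text
t: 3.18
tool_pos: [0.5945, -0.0322, 0.1344]
orientation: [0.893, 3.006, 0.001]
force: [-0.5, -0.4, 0.3]
opening: 0.0927
```

Run:
```python
from h import *
s=st()
```

```text
t3.18 pos [ 0.5945 -0.0322  0.1344] yaw 2.5644 zax [ 0.0055 -0.0011 -1.    ] q6 -1.134 F [-0.47 -0.36  0.29] T [ 0.    -0.121 -0.011] j6 0.005 op 0.0927
```

Call:
send_rows --series '[{"wx":0,"wy":0.0055,"wz":0,"dx":-0.24,"dy":0,"dz":-0.3,"fingers":0},{"wx":0,"wy":0,"wz":0,"dx":0,"dy":0,"dz":-0.2,"fingers":0},{"wx":0,"wy":0,"wz":0,"dx":0,"dy":0,"dz":0,"fingers":0},{"wx":0,"wy":0,"wz":0,"dx":0,"dy":0,"dz":0,"fingers":0}]'

```text
t: 3.52
tool_pos: [0.5921, -0.0322, 0.1294]
orientation: [0.894, 3.011, -0.002]
force: [0.1, -0.4, 0.7]
opening: 0.0931
```

Run:
```python
from h import *
s=st()
```

```text
t3.52 pos [ 0.5921 -0.0322  0.1294] yaw 2.5645 zax [ 1.0e-04 -1.3e-03 -1.0e+00] q6 -1.133 F [ 0.06 -0.38  0.71] T [ 0.03  -0.133 -0.01 ] j6 0.000 op 0.0931
```

Call:
send_rows --series '[{"wx":0,"wy":0,"wz":0,"dx":0,"dy":0,"dz":0,"fingers":255},{"wx":0,"wy":0,"wz":0,"dx":0,"dy":0,"dz":0,"fingers":255},{"wx":0,"wy":0,"wz":0,"dx":0,"dy":0,"dz":0,"fingers":255},{"wx":0,"wy":0,"wz":0,"dx":0,"dy":0,"dz":0,"fingers":255},{"wx":0,"wy":0,"wz":0,"dx":0,"dy":0,"dz":0,"fingers":255},{"wx":0,"wy":0,"wz":0,"dx":0,"dy":0,"dz":0,"fingers":255}]' --newtons 25

```text
t: 4.02
tool_pos: [0.5924, -0.0323, 0.1299]
orientation: [0.894, 3.011, -0.002]
force: [-0.4, -0.3, -0.6]
opening: 0.0571
```

Run:
```python
from h import *
s=st()
```

```text
t4.02 pos [ 0.5924 -0.0323  0.1299] yaw 2.5644 zax [ 8.0e-04 -1.3e-03 -1.0e+00] q6 -1.133 F [-0.35 -0.32 -0.58] T [ 0.001 -0.157  0.003] j6 -0.000 op 0.0571
```

Call:
send_rows --series '[{"wx":0,"wy":0,"wz":0,"dx":0,"dy":0,"dz":0,"fingers":255},{"wx":0,"wy":0,"wz":0,"dx":0,"dy":0,"dz":0,"fingers":255},{"wx":0,"wy":0,"wz":0,"dx":0,"dy":0,"dz":0,"fingers":255},{"wx":0,"wy":0,"wz":0,"dx":0,"dy":0,"dz":0,"fingers":255},{"wx":0,"wy":0,"wz":0,"dx":0,"dy":0,"dz":0,"fingers":255}]' --newtons 25

```text
t: 4.43
tool_pos: [0.5918, -0.0333, 0.13]
orientation: [0.895, 3.011, -0.004]
force: [-0.8, -1.2, -0.1]
opening: 0.0437
```

Run:
```python
from h import *
s=st()
```

```text
t4.43 pos [ 0.5918 -0.0333  0.13  ] yaw 2.5639 zax [-2.0e-04 -2.8e-03 -1.0e+00] q6 -1.133 F [-0.83 -1.18 -0.13] T [ 0.011 -0.102 -0.006] j6 -0.007 op 0.0437
```

Call:
send_rows --series '[{"wx":0,"wy":0,"wz":-0.05,"dx":0,"dy":0,"dz":0,"fingers":255},{"wx":0,"wy":0,"wz":-0.05,"dx":0,"dy":0,"dz":0,"fingers":255},{"wx":0,"wy":0,"wz":0,"dx":0,"dy":0,"dz":0,"fingers":255}]'

```text
t: 4.68
tool_pos: [0.5919, -0.0332, 0.13]
orientation: [1.049, 2.961, -0.004]
force: [-0.2, -1.3, 1.3]
opening: 0.0433
```

Run:
```python
from h import *
s=st()
```

```text
t4.68 pos [ 0.5919 -0.0332  0.13  ] yaw 2.4603 zax [-3.0e-04 -2.6e-03 -1.0e+00] q6 -1.030 F [-0.16 -1.3   1.28] T [-0.133 -0.021  0.051] j6 1.105 op 0.0433
```

Call:
send_rows --series '[{"wx":0,"wy":0,"wz":-0.05,"dx":0,"dy":0,"dz":0,"fingers":255},{"wx":0,"wy":0,"wz":-0.05,"dx":0,"dy":0,"dz":0,"fingers":255},{"wx":0,"wy":0,"wz":0,"dx":0,"dy":0,"dz":0,"fingers":255}]'

```text
t: 4.93
tool_pos: [0.592, -0.0331, 0.13]
orientation: [1.194, 2.905, -0.004]
force: [-0.6, -0.5, 1.0]
opening: 0.0435
```

Run:
```python
from h import *
s=st()
```

```text
t4.93 pos [ 0.592  -0.0331  0.13  ] yaw 2.3616 zax [-4.0e-04 -2.5e-03 -1.0e+00] q6 -0.931 F [-0.58 -0.54  0.97] T [-0.165 -0.073  0.181] j6 1.243 op 0.0435
```

Call:
send_rows --series '[{"wx":0,"wy":0,"wz":-0.05,"dx":0,"dy":0,"dz":0,"fingers":255},{"wx":0,"wy":0,"wz":-0.05,"dx":0,"dy":0,"dz":0,"fingers":255},{"wx":0,"wy":0,"wz":0,"dx":0,"dy":0,"dz":0,"fingers":255}]'

```text
t: 5.18
tool_pos: [0.5921, -0.0331, 0.13]
orientation: [1.331, 2.845, -0.004]
force: [-1.2, -1.9, 0.3]
opening: 0.044
```

Run:
```python
from h import *
s=st()
```

```text
t5.18 pos [ 0.5921 -0.0331  0.13  ] yaw 2.2662 zax [-5.0e-04 -2.6e-03 -1.0e+00] q6 -0.835 F [-1.17 -1.93  0.29] T [-0.139 -0.023 -0.044] j6 0.953 op 0.0440
```

Call:
send_rows --series '[{"wx":0,"wy":0,"wz":-0.05,"dx":0,"dy":0,"dz":0,"fingers":255},{"wx":0,"wy":0,"wz":-0.05,"dx":0,"dy":0,"dz":0,"fingers":255},{"wx":0,"wy":0,"wz":0,"dx":0,"dy":0,"dz":0,"fingers":255}]'

```text
t: 5.43
tool_pos: [0.5922, -0.033, 0.1301]
orientation: [1.462, 2.78, -0.004]
force: [-0.1, 0.1, 0.2]
opening: 0.0435
```

Run:
```python
from h import *
s=st()
```

```text
t5.43 pos [ 0.5922 -0.033   0.1301] yaw 2.1731 zax [-5.0e-04 -2.3e-03 -1.0e+00] q6 -0.742 F [-0.14  0.07  0.17] T [-0.119 -0.036 -0.003] j6 1.108 op 0.0435
```

The profile is clear: resistance climbs to about 0.18 N m at 0.2 rad, has snapped over by 0.3 rad, and is about 0 at a click. The stop is at least three clicks down, so I can go straight to just before click 3 (yaw 1.307).

Call:
send_rows --series '[{"wx":0,"wy":0,"wz":-0.06,"dx":0,"dy":0,"dz":0,"fingers":255},{"wx":0,"wy":0,"wz":-0.06,"dx":0,"dy":0,"dz":0,"fingers":255},{"wx":0,"wy":0,"wz":-0.06,"dx":0,"dy":0,"dz":0,"fingers":255},{"wx":0,"wy":0,"wz":-0.06,"dx":0,"dy":0,"dz":0,"fingers":255},{"wx":0,"wy":0,"wz":-0.06,"dx":0,"dy":0,"dz":0,"fingers":255},{"wx":0,"wy":0,"wz":-0.06,"dx":0,"dy":0,"dz":0,"fingers":255},{"wx":0,"wy":0,"wz":-0.06,"dx":0,"dy":0,"dz":0,"fingers":255},{"wx":0,"wy":0,"wz":-0.06,"dx":0,"dy":0,"dz":0,"fingers":255},{"wx":0,"wy":0,"wz":-0.06,"dx":0,"dy":0,"dz":0,"fingers":255},{"wx":0,"wy":0,"wz":-0.06,"dx":0,"dy":0,"dz":0,"fingers":255},{"wx":0,"wy":0,"wz":-0.06,"dx":0,"dy":0,"dz":0,"fingers":255},{"wx":0,"wy":0,"wz":-0.06,"dx":0,"dy":0,"dz":0,"fingers":255},{"wx":0,"wy":0,"wz":-0.04,"dx":0,"dy":0,"dz":0,"fingers":255},{"wx":0,"wy":0,"wz":0,"dx":0,"dy":0,"dz":0,"fingers":255},{"wx":0,"wy":0,"wz":0,"dx":0,"dy":0,"dz":0,"fingers":255}]'

```text
t: 6.68
tool_pos: [0.5929, -0.0329, 0.13]
orientation: [2.356, 2.077, -0.003]
force: [-0.5, -0.5, 0.6]
opening: 0.0436
```

Run:
```python
from h import *
s=st()
```

```text
t6.68 pos [ 0.5929 -0.0329  0.13  ] yaw 1.4451 zax [-5.0e-04 -2.3e-03 -1.0e+00] q6 -0.014 F [-0.52 -0.47  0.61] T [-0.194  0.022 -0.132] j6 0.254 op 0.0436
```

Call:
send_rows --series '[{"wx":0,"wy":0,"wz":-0.05,"dx":0,"dy":0,"dz":0,"fingers":255},{"wx":0,"wy":0,"wz":-0.05,"dx":0,"dy":0,"dz":0,"fingers":255},{"wx":0,"wy":0,"wz":-0.04,"dx":0,"dy":0,"dz":0,"fingers":255},{"wx":0,"wy":0,"wz":0,"dx":0,"dy":0,"dz":0,"fingers":255}]'

```text
t: 7.02
tool_pos: [0.5931, -0.033, 0.1301]
orientation: [2.486, 1.918, -0.003]
force: [-1.4, -0.8, 0.2]
opening: 0.0436
```

Run:
```python
from h import *
s=st()
```

```text
t7.02 pos [ 0.5931 -0.033   0.1301] yaw 1.3141 zax [-4.0e-04 -2.3e-03 -1.0e+00] q6 0.117 F [-1.43 -0.84  0.23] T [-0.115  0.041 -0.023] j6 1.008 op 0.0436
```

Call:
send_rows --series '[{"wx":0,"wy":0,"wz":-0.05,"dx":0,"dy":0,"dz":0,"fingers":255},{"wx":0,"wy":0,"wz":-0.05,"dx":0,"dy":0,"dz":0,"fingers":255},{"wx":0,"wy":0,"wz":0,"dx":0,"dy":0,"dz":0,"fingers":255}]'

```text
t: 7.27
tool_pos: [0.5931, -0.0329, 0.13]
orientation: [2.571, 1.802, -0.003]
force: [-1.2, -1.1, 0.3]
opening: 0.0437
```

Run:
```python
from h import *
s=st()
```

```text
t7.27 pos [ 0.5931 -0.0329  0.13  ] yaw 1.2226 zax [-5.0e-04 -2.4e-03 -1.0e+00] q6 0.208 F [-1.2  -1.13  0.33] T [-0.191  0.046  0.088] j6 1.237 op 0.0437
```

Call:
send_rows --series '[{"wx":0,"wy":0,"wz":-0.04,"dx":0,"dy":0,"dz":0,"fingers":255},{"wx":0,"wy":0,"wz":0,"dx":0,"dy":0,"dz":0,"fingers":255}]'

```text
t: 7.43
tool_pos: [0.5932, -0.033, 0.1301]
orientation: [2.6, 1.76, -0.003]
force: [-1.2, -1.2, 0.2]
opening: 0.0435
```

Run:
```python
from h import *
s=st()
```

```text
t7.43 pos [ 0.5932 -0.033   0.1301] yaw 1.1901 zax [-4.0e-04 -2.5e-03 -1.0e+00] q6 0.241 F [-1.2  -1.19  0.17] T [-0.158  0.044  0.134] j6 1.054 op 0.0435
```

Not the stop. On to click 4 (yaw 0.888), then probe.

Call:
send_rows --series '[{"wx":0,"wy":0,"wz":-0.06,"dx":0,"dy":0,"dz":0,"fingers":255},{"wx":0,"wy":0,"wz":-0.06,"dx":0,"dy":0,"dz":0,"fingers":255},{"wx":0,"wy":0,"wz":-0.06,"dx":0,"dy":0,"dz":0,"fingers":255},{"wx":0,"wy":0,"wz":0,"dx":0,"dy":0,"dz":0,"fingers":255}]'

```text
t: 7.77
tool_pos: [0.5934, -0.0331, 0.1301]
orientation: [2.739, 1.535, -0.003]
force: [-1.0, -1.3, 0.3]
opening: 0.0437
```

Run:
```python
from h import *
s=st()
```

```text
t7.77 pos [ 0.5934 -0.0331  0.1301] yaw 1.0214 zax [-5.0e-04 -2.7e-03 -1.0e+00] q6 0.410 F [-0.97 -1.34  0.32] T [-0.186  0.071 -0.207] j6 1.196 op 0.0437
```

Call:
send_rows --series '[{"wx":0,"wy":0,"wz":-0.06,"dx":0,"dy":0,"dz":0,"fingers":255},{"wx":0,"wy":0,"wz":-0.06,"dx":0,"dy":0,"dz":0,"fingers":255},{"wx":0,"wy":0,"wz":0,"dx":0,"dy":0,"dz":0,"fingers":255}]'

```text
t: 8.02
tool_pos: [0.5934, -0.0331, 0.1301]
orientation: [2.819, 1.383, -0.003]
force: [-1.2, 0.4, 0.6]
opening: 0.0434
```

Run:
```python
from h import *
s=st()
```

```text
t8.02 pos [ 0.5934 -0.0331  0.1301] yaw 0.9121 zax [-6.0e-04 -2.6e-03 -1.0e+00] q6 0.519 F [-1.2   0.35  0.58] T [-0.18   0.11  -0.045] j6 1.362 op 0.0434
```

Call:
send_rows --series '[{"wx":0,"wy":0,"wz":-0.05,"dx":0,"dy":0,"dz":0,"fingers":255},{"wx":0,"wy":0,"wz":-0.05,"dx":0,"dy":0,"dz":0,"fingers":255},{"wx":0,"wy":0,"wz":0,"dx":0,"dy":0,"dz":0,"fingers":255}]'

```text
t: 8.27
tool_pos: [0.5935, -0.0332, 0.13]
orientation: [2.876, 1.259, -0.003]
force: [-0.6, -1.0, 0.3]
opening: 0.0433
```

Run:
```python
from h import *
s=st()
```

```text
t8.27 pos [ 0.5935 -0.0332  0.13  ] yaw 0.8254 zax [-7.0e-04 -2.7e-03 -1.0e+00] q6 0.606 F [-0.61 -1.    0.26] T [-0.181  0.068  0.02 ] j6 1.269 op 0.0433
```

Call:
send_rows --series '[{"wx":0,"wy":0,"wz":-0.04,"dx":0,"dy":0,"dz":0,"fingers":255},{"wx":0,"wy":0,"wz":0,"dx":0,"dy":0,"dz":0,"fingers":255}]'

```text
t: 8.43
tool_pos: [0.5935, -0.0332, 0.1301]
orientation: [2.894, 1.216, -0.003]
force: [0.2, -0.5, -0.0]
opening: 0.0436
```

Run:
```python
from h import *
s=st()
```

```text
t8.43 pos [ 0.5935 -0.0332  0.1301] yaw 0.7954 zax [-8.0e-04 -2.7e-03 -1.0e+00] q6 0.636 F [ 0.2  -0.53 -0.02] T [-0.187  0.06   0.09 ] j6 1.068 op 0.0436
```

Not the stop. On to click 5 (yaw 0.469), then probe.

Call:
send_rows --series '[{"wx":0,"wy":0,"wz":-0.06,"dx":0,"dy":0,"dz":0,"fingers":255},{"wx":0,"wy":0,"wz":-0.06,"dx":0,"dy":0,"dz":0,"fingers":255},{"wx":0,"wy":0,"wz":-0.06,"dx":0,"dy":0,"dz":0,"fingers":255},{"wx":0,"wy":0,"wz":-0.06,"dx":0,"dy":0,"dz":0,"fingers":255},{"wx":0,"wy":0,"wz":-0.06,"dx":0,"dy":0,"dz":0,"fingers":255},{"wx":0,"wy":0,"wz":-0.03,"dx":0,"dy":0,"dz":0,"fingers":255},{"wx":0,"wy":0,"wz":0,"dx":0,"dy":0,"dz":0,"fingers":255}]'

```text
t: 9.02
tool_pos: [0.5937, -0.0335, 0.13]
orientation: [3.046, 0.76, -0.003]
force: [0.6, -0.7, 0.2]
opening: 0.0436
```

Run:
```python
from h import *
s=st()
```

```text
t9.02 pos [ 0.5937 -0.0335  0.13  ] yaw 0.4889 zax [-0.0013 -0.003  -1.    ] q6 0.942 F [ 0.64 -0.72  0.16] T [-0.141  0.07   0.033] j6 0.934 op 0.0436
```

Call:
send_rows --series '[{"wx":0,"wy":0,"wz":-0.05,"dx":0,"dy":0,"dz":0,"fingers":255},{"wx":0,"wy":0,"wz":-0.05,"dx":0,"dy":0,"dz":0,"fingers":255},{"wx":0,"wy":0,"wz":0,"dx":0,"dy":0,"dz":0,"fingers":255}]'

```text
t: 9.27
tool_pos: [0.5937, -0.0336, 0.13]
orientation: [3.076, 0.624, -0.003]
force: [-0.2, -1.5, 1.0]
opening: 0.0436
```

Run:
```python
from h import *
s=st()
```

```text
t9.27 pos [ 0.5937 -0.0336  0.13  ] yaw 0.4003 zax [-0.0016 -0.003  -1.    ] q6 1.030 F [-0.17 -1.52  1.  ] T [-0.168  0.02  -0.005] j6 1.254 op 0.0436
```

Call:
send_rows --series '[{"wx":0,"wy":0,"wz":-0.06,"dx":0,"dy":0,"dz":0,"fingers":255},{"wx":0,"wy":0,"wz":0,"dx":0,"dy":0,"dz":0,"fingers":255}]'

```text
t: 9.43
tool_pos: [0.5937, -0.0337, 0.13]
orientation: [3.091, 0.544, -0.003]
force: [-0.7, 0.0, 0.1]
opening: 0.0434
```

Run:
```python
from h import *
s=st()
```

```text
t9.43 pos [ 0.5937 -0.0337  0.13  ] yaw 0.3487 zax [-0.0016 -0.003  -1.    ] q6 1.082 F [-0.7   0.02  0.1 ] T [-0.235  0.069  0.149] j6 1.435 op 0.0434
```

Call:
send_rows --series '[{"wx":0,"wy":0,"wz":-0.05,"dx":0,"dy":0,"dz":0,"fingers":255},{"wx":0,"wy":0,"wz":0,"dx":0,"dy":0,"dz":0,"fingers":255}]'

```text
t: 9.6
tool_pos: [0.5938, -0.0337, 0.1301]
orientation: [3.102, 0.482, -0.003]
force: [-0.9, -1.3, 0.4]
opening: 0.0437
```

Run:
```python
from h import *
s=st()
```

```text
t9.60 pos [ 0.5938 -0.0337  0.1301] yaw 0.3080 zax [-0.0017 -0.0031 -1.    ] q6 1.123 F [-0.89 -1.33  0.44] T [-0.222  0.037  0.146] j6 1.301 op 0.0437
```

Call:
send_rows --series '[{"wx":0,"wy":0,"wz":-0.06,"dx":0,"dy":0,"dz":0,"fingers":255},{"wx":0,"wy":0,"wz":0,"dx":0,"dy":0,"dz":0,"fingers":255}]'

```text
t: 9.77
tool_pos: [0.5937, -0.0337, 0.13]
orientation: [3.113, 0.402, -0.004]
force: [-0.4, -0.9, 0.1]
opening: 0.0436
```

Run:
```python
from h import *
s=st()
```

```text
t9.77 pos [ 0.5937 -0.0337  0.13  ] yaw 0.2571 zax [-0.0019 -0.0031 -1.    ] q6 1.174 F [-0.42 -0.88  0.12] T [-0.154  0.064  0.134] j6 1.458 op 0.0436
```

Call:
send_rows --series '[{"wx":0,"wy":0,"wz":-0.06,"dx":0,"dy":0,"dz":0,"fingers":255},{"wx":0,"wy":0,"wz":0,"dx":0,"dy":0,"dz":0,"fingers":255}]'

```text
t: 9.93
tool_pos: [0.5938, -0.0338, 0.1301]
orientation: [3.122, 0.323, -0.004]
force: [-0.7, -0.9, -0.7]
opening: 0.0435
```

Run:
```python
from h import *
s=st()
```

```text
t9.93 pos [ 0.5938 -0.0338  0.1301] yaw 0.2064 zax [-0.002  -0.0031 -1.    ] q6 1.224 F [-0.66 -0.94 -0.72] T [-0.118  0.065 -0.047] j6 1.345 op 0.0435
```

Call:
send_rows --series '[{"wx":0,"wy":0,"wz":-0.06,"dx":0,"dy":0,"dz":0,"fingers":255},{"wx":0,"wy":0,"wz":-0.06,"dx":0,"dy":0,"dz":0,"fingers":255},{"wx":0,"wy":0,"wz":-0.03,"dx":0,"dy":0,"dz":0,"fingers":255},{"wx":0,"wy":0,"wz":0,"dx":0,"dy":0,"dz":0,"fingers":255}]'

```text
t: 10.27
tool_pos: [0.5938, -0.0339, 0.13]
orientation: [3.137, 0.114, -0.004]
force: [0.1, -0.4, 0.7]
opening: 0.0439
```

Run:
```python
from h import *
s=st()
```

```text
t10.27 pos [ 0.5938 -0.0339  0.13  ] yaw 0.0729 zax [-0.0024 -0.0028 -1.    ] q6 1.357 F [ 0.09 -0.41  0.74] T [-0.151  0.048 -0.04 ] j6 0.921 op 0.0439
```

Snapped into click 6. Probing.

Call:
send_rows --series '[{"wx":0,"wy":0,"wz":-0.06,"dx":0,"dy":0,"dz":0,"fingers":255},{"wx":0,"wy":0,"wz":-0.05,"dx":0,"dy":0,"dz":0,"fingers":255},{"wx":0,"wy":0,"wz":0,"dx":0,"dy":0,"dz":0,"fingers":255}]'

```text
t: 10.52
tool_pos: [0.5938, -0.0341, 0.1301]
orientation: [3.139, -0.04, -0.004]
force: [-0.5, -0.8, -0.1]
opening: 0.0433
```

Run:
```python
from h import *
s=st()
```

```text
t10.52 pos [ 0.5938 -0.0341  0.1301] yaw -0.0252 zax [-0.0026 -0.0027 -1.    ] q6 1.455 F [-0.46 -0.8  -0.11] T [-0.159  0.063  0.069] j6 1.285 op 0.0433
```

Call:
send_rows --series '[{"wx":0,"wy":0,"wz":-0.04,"dx":0,"dy":0,"dz":0,"fingers":255},{"wx":0,"wy":0,"wz":0,"dx":0,"dy":0,"dz":0,"fingers":255}]'

```text
t: 10.68
tool_pos: [0.5938, -0.0341, 0.13]
orientation: [3.138, -0.088, -0.004]
force: [-0.5, -0.4, -0.8]
opening: 0.0436
```

Run:
```python
from h import *
s=st()
```

```text
t10.68 pos [ 0.5938 -0.0341  0.13  ] yaw -0.0558 zax [-0.0028 -0.0027 -1.    ] q6 1.486 F [-0.48 -0.38 -0.78] T [-0.175  0.069  0.052] j6 1.073 op 0.0436
```

Call:
send_rows --series '[{"wx":0,"wy":0,"wz":-0.05,"dx":0,"dy":0,"dz":0,"fingers":255},{"wx":0,"wy":0,"wz":0,"dx":0,"dy":0,"dz":0,"fingers":255}]'

```text
t: 10.85
tool_pos: [0.5938, -0.0341, 0.1301]
orientation: [3.135, -0.152, -0.004]
force: [0.1, -1.4, 0.9]
opening: 0.0438
```

Run:
```python
from h import *
s=st()
```

```text
t10.85 pos [ 0.5938 -0.0341  0.1301] yaw -0.0970 zax [-0.0029 -0.0026 -1.    ] q6 1.527 F [ 0.06 -1.39  0.92] T [-0.183 -0.012  0.148] j6 1.241 op 0.0438
```

Call:
send_rows --series '[{"wx":0,"wy":0,"wz":-0.06,"dx":0,"dy":0,"dz":0,"fingers":255},{"wx":0,"wy":0,"wz":-0.06,"dx":0,"dy":0,"dz":0,"fingers":255},{"wx":0,"wy":0,"wz":0,"dx":0,"dy":0,"dz":0,"fingers":255}]'

```text
t: 11.1
tool_pos: [0.5937, -0.0342, 0.1301]
orientation: [3.122, -0.322, -0.005]
force: [-0.3, -0.4, -0.9]
opening: 0.0439
```

Run:
```python
from h import *
s=st()
```

```text
t11.10 pos [ 0.5937 -0.0342  0.1301] yaw -0.2058 zax [-0.0032 -0.0026 -1.    ] q6 1.635 F [-0.31 -0.45 -0.85] T [-0.225  0.016 -0.111] j6 1.351 op 0.0439
```

Call:
send_rows --series '[{"wx":0,"wy":0,"wz":-0.06,"dx":0,"dy":0,"dz":0,"fingers":255},{"wx":0,"wy":0,"wz":-0.06,"dx":0,"dy":0,"dz":0,"fingers":255},{"wx":0,"wy":0,"wz":0,"dx":0,"dy":0,"dz":0,"fingers":255}]'

```text
t: 11.35
tool_pos: [0.5937, -0.0343, 0.1301]
orientation: [3.1, -0.491, -0.005]
force: [-0.8, -1.2, -0.3]
opening: 0.0437
```

Run:
```python
from h import *
s=st()
```

```text
t11.35 pos [ 0.5937 -0.0343  0.1301] yaw -0.3142 zax [-0.0036 -0.0022 -1.    ] q6 1.743 F [-0.76 -1.17 -0.29] T [-0.171  0.04  -0.129] j6 1.384 op 0.0437
```

Snapped towards click 7. Creeping onto the expected stop.

Call:
send_rows --series '[{"wx":0,"wy":0,"wz":-0.05,"dx":0,"dy":0,"dz":0,"fingers":255},{"wx":0,"wy":0,"wz":-0.04,"dx":0,"dy":0,"dz":0,"fingers":255},{"wx":0,"wy":0,"wz":0,"dx":0,"dy":0,"dz":0,"fingers":255}]'

```text
t: 11.6
tool_pos: [0.5937, -0.0344, 0.1301]
orientation: [3.079, -0.608, -0.005]
force: [0.3, -1.3, 0.7]
opening: 0.0432
```

Run:
```python
from h import *
s=st()
```

```text
t11.60 pos [ 0.5937 -0.0344  0.1301] yaw -0.3901 zax [-0.0038 -0.002  -1.    ] q6 1.819 F [ 0.27 -1.26  0.66] T [-0.182  0.038  0.061] j6 1.110 op 0.0432
```

Call:
send_rows --series '[{"wx":0,"wy":0,"wz":-0.04,"dx":0,"dy":0,"dz":0,"fingers":255},{"wx":0,"wy":0,"wz":0,"dx":0,"dy":0,"dz":0,"fingers":255}]'

```text
t: 11.77
tool_pos: [0.5937, -0.0344, 0.1301]
orientation: [3.07, -0.655, -0.005]
force: [-0.4, -1.6, 0.7]
opening: 0.0436
```

Run:
```python
from h import *
s=st()
```

```text
t11.77 pos [ 0.5937 -0.0344  0.1301] yaw -0.4201 zax [-0.0039 -0.002  -1.    ] q6 1.849 F [-0.41 -1.64  0.66] T [-0.13   0.055  0.179] j6 1.114 op 0.0436
```

Call:
send_rows --series '[{"wx":0,"wy":0,"wz":-0.04,"dx":0,"dy":0,"dz":0,"fingers":255},{"wx":0,"wy":0,"wz":0,"dx":0,"dy":0,"dz":0,"fingers":255}]'

```text
t: 11.93
tool_pos: [0.5936, -0.0345, 0.13]
orientation: [3.059, -0.701, -0.005]
force: [-0.3, -1.7, 1.0]
opening: 0.0433
```

Run:
```python
from h import *
s=st()
```

```text
t11.93 pos [ 0.5936 -0.0345  0.13  ] yaw -0.4508 zax [-0.004  -0.0019 -1.    ] q6 1.879 F [-0.31 -1.66  1.  ] T [-0.177  0.003  0.206] j6 1.174 op 0.0433
```

Call:
send_rows --series '[{"wx":0,"wy":0,"wz":-0.025,"dx":0,"dy":0,"dz":0,"fingers":255},{"wx":0,"wy":0,"wz":0,"dx":0,"dy":0,"dz":0,"fingers":255}]'

```text
t: 12.1
tool_pos: [0.5936, -0.0345, 0.13]
orientation: [3.052, -0.731, -0.005]
force: [0.6, -2.0, -0.2]
opening: 0.0436
```

Run:
```python
from h import *
s=st()
```

```text
t12.10 pos [ 0.5936 -0.0345  0.13  ] yaw -0.4700 zax [-0.004 -0.002 -1.   ] q6 1.899 F [ 0.61 -1.98 -0.2 ] T [-0.248  0.083  0.255] j6 0.722 op 0.0436
```

Call:
send_rows --series '[{"wx":0,"wy":0,"wz":-0.025,"dx":0,"dy":0,"dz":0,"fingers":255},{"wx":0,"wy":0,"wz":0,"dx":0,"dy":0,"dz":0,"fingers":255}]'

```text
t: 12.27
tool_pos: [0.5936, -0.0345, 0.13]
orientation: [3.043, -0.767, -0.005]
force: [-1.0, -1.6, 1.1]
opening: 0.0436
```

Run:
```python
from h import *
s=st()
for i in range(3):
  robot.read_camera("side"); st()
```

```text
t12.27 pos [ 0.5936 -0.0345  0.13  ] yaw -0.4937 zax [-0.0041 -0.002  -1.    ] q6 1.922 F [-0.97 -1.6   1.09] T [-0.239  0.023  0.321] j6 0.731 op 0.0436
t12.32 pos [ 0.5936 -0.0345  0.13  ] yaw -0.4924 zax [-0.0042 -0.002  -1.    ] q6 1.921 F [-1.19 -1.64 -0.04] T [-0.216  0.068  0.368] j6 0.658 op 0.0437
t12.37 pos [ 0.5936 -0.0345  0.13  ] yaw -0.4922 zax [-0.0041 -0.002  -1.    ] q6 1.921 F [-0.83 -1.71  0.48] T [-0.227  0.058  0.33 ] j6 0.400 op 0.0435
t12.42 pos [ 0.5936 -0.0345  0.13  ] yaw -0.4923 zax [-0.0042 -0.002  -1.    ] q6 1.921 F [-0.89 -2.02  0.31] T [-0.187  0.07   0.317] j6 0.342 op 0.0431
```

Reading 0.33 N m where an ordinary click gives 0.05–0.1: this is the stop, about 0.11 rad of twist. Now turn back anticlockwise; unloaded stop yaw is about -0.375, so the third click is at about 0.88.

Call:
send_rows --series '[{"wx":0,"wy":0,"wz":0.06,"dx":0,"dy":0,"dz":0,"fingers":255},{"wx":0,"wy":0,"wz":0.06,"dx":0,"dy":0,"dz":0,"fingers":255},{"wx":0,"wy":0,"wz":0,"dx":0,"dy":0,"dz":0,"fingers":255}]'

```text
t: 12.67
tool_pos: [0.5937, -0.0344, 0.1301]
orientation: [3.086, -0.573, -0.005]
force: [-0.7, -1.7, 0.5]
opening: 0.0435
```

Run:
```python
from h import *
s=st()
```

```text
t12.67 pos [ 0.5937 -0.0344  0.1301] yaw -0.3670 zax [-0.0037 -0.0022 -1.    ] q6 1.796 F [-0.68 -1.73  0.53] T [-0.258  0.11  -0.033] j6 -1.222 op 0.0435
```

Call:
send_rows --series '[{"wx":0,"wy":0,"wz":0.06,"dx":0,"dy":0,"dz":0,"fingers":255},{"wx":0,"wy":0,"wz":0.06,"dx":0,"dy":0,"dz":0,"fingers":255},{"wx":0,"wy":0,"wz":0.06,"dx":0,"dy":0,"dz":0,"fingers":255},{"wx":0,"wy":0,"wz":0,"dx":0,"dy":0,"dz":0,"fingers":255}]'

```text
t: 13.0
tool_pos: [0.5938, -0.0342, 0.1301]
orientation: [3.126, -0.293, -0.004]
force: [-0.7, -1.8, -1.0]
opening: 0.0435
```

Run:
```python
from h import *
s=st()
```

```text
t13.00 pos [ 0.5938 -0.0342  0.1301] yaw -0.1871 zax [-0.003 -0.002 -1.   ] q6 1.616 F [-0.7  -1.78 -0.95] T [-0.267  0.096 -0.046] j6 -1.501 op 0.0435
```

Call:
send_rows --series '[{"wx":0,"wy":0,"wz":0.06,"dx":0,"dy":0,"dz":0,"fingers":255},{"wx":0,"wy":0,"wz":0.06,"dx":0,"dy":0,"dz":0,"fingers":255},{"wx":0,"wy":0,"wz":0.06,"dx":0,"dy":0,"dz":0,"fingers":255},{"wx":0,"wy":0,"wz":0,"dx":0,"dy":0,"dz":0,"fingers":255}]'

```text
t: 13.33
tool_pos: [0.5938, -0.034, 0.13]
orientation: [3.14, -0.021, -0.004]
force: [0.6, -1.0, -0.1]
opening: 0.0439
```

Run:
```python
from h import *
s=st()
```

```text
t13.33 pos [ 0.5938 -0.034   0.13  ] yaw -0.0135 zax [-0.0027 -0.0019 -1.    ] q6 1.443 F [ 0.63 -1.03 -0.1 ] T [-0.329  0.037  0.109] j6 -1.327 op 0.0439
```

Call:
send_rows --series '[{"wx":0,"wy":0,"wz":0.06,"dx":0,"dy":0,"dz":0,"fingers":255},{"wx":0,"wy":0,"wz":0.06,"dx":0,"dy":0,"dz":0,"fingers":255},{"wx":0,"wy":0,"wz":0.06,"dx":0,"dy":0,"dz":0,"fingers":255},{"wx":0,"wy":0,"wz":0.06,"dx":0,"dy":0,"dz":0,"fingers":255},{"wx":0,"wy":0,"wz":0,"dx":0,"dy":0,"dz":0,"fingers":255}]'

```text
t: 13.75
tool_pos: [0.5938, -0.0338, 0.1301]
orientation: [3.122, 0.334, -0.004]
force: [-0.2, -1.2, -0.1]
opening: 0.0436
```

Run:
```python
from h import *
s=st()
```

```text
t13.75 pos [ 0.5938 -0.0338  0.1301] yaw 0.2134 zax [-0.0022 -0.0018 -1.    ] q6 1.216 F [-0.25 -1.2  -0.08] T [-0.303  0.058 -0.086] j6 -1.577 op 0.0436
```

Call:
send_rows --series '[{"wx":0,"wy":0,"wz":0.06,"dx":0,"dy":0,"dz":0,"fingers":255},{"wx":0,"wy":0,"wz":0.06,"dx":0,"dy":0,"dz":0,"fingers":255},{"wx":0,"wy":0,"wz":0,"dx":0,"dy":0,"dz":0,"fingers":255}]'

```text
t: 14.0
tool_pos: [0.5938, -0.0337, 0.1301]
orientation: [3.1, 0.503, -0.003]
force: [-1.2, -1.8, 0.6]
opening: 0.0435
```

Run:
```python
from h import *
s=st()
```

```text
t14.00 pos [ 0.5938 -0.0337  0.1301] yaw 0.3217 zax [-0.002  -0.0017 -1.    ] q6 1.108 F [-1.17 -1.8   0.56] T [-0.298  0.035  0.244] j6 -1.174 op 0.0435
```

Call:
send_rows --series '[{"wx":0,"wy":0,"wz":0.06,"dx":0,"dy":0,"dz":0,"fingers":255},{"wx":0,"wy":0,"wz":0.06,"dx":0,"dy":0,"dz":0,"fingers":255},{"wx":0,"wy":0,"wz":0.06,"dx":0,"dy":0,"dz":0,"fingers":255},{"wx":0,"wy":0,"wz":0.06,"dx":0,"dy":0,"dz":0,"fingers":255},{"wx":0,"wy":0,"wz":0,"dx":0,"dy":0,"dz":0,"fingers":255}]'

```text
t: 14.42
tool_pos: [0.5937, -0.0334, 0.1301]
orientation: [3.025, 0.842, -0.003]
force: [-0.4, -2.4, 1.0]
opening: 0.0436
```

Run:
```python
from h import *
s=st()
```

```text
t14.42 pos [ 0.5937 -0.0334  0.1301] yaw 0.5427 zax [-0.0017 -0.0018 -1.    ] q6 0.887 F [-0.44 -2.43  0.96] T [-0.274  0.031 -0.091] j6 -1.564 op 0.0436
```

Call:
send_rows --series '[{"wx":0,"wy":0,"wz":0.06,"dx":0,"dy":0,"dz":0,"fingers":255},{"wx":0,"wy":0,"wz":0.05,"dx":0,"dy":0,"dz":0,"fingers":255},{"wx":0,"wy":0,"wz":0,"dx":0,"dy":0,"dz":0,"fingers":255}]'

```text
t: 14.67
tool_pos: [0.5936, -0.0334, 0.13]
orientation: [2.982, 0.985, -0.003]
force: [-0.1, -1.4, -0.3]
opening: 0.0435
```

Run:
```python
from h import *
s=st()
```

```text
t14.67 pos [ 0.5936 -0.0334  0.13  ] yaw 0.6380 zax [-0.0017 -0.0017 -1.    ] q6 0.792 F [-0.14 -1.43 -0.3 ] T [-0.296 -0.035 -0.094] j6 -1.393 op 0.0435
```

Call:
send_rows --series '[{"wx":0,"wy":0,"wz":0.06,"dx":0,"dy":0,"dz":0,"fingers":255},{"wx":0,"wy":0,"wz":0.06,"dx":0,"dy":0,"dz":0,"fingers":255},{"wx":0,"wy":0,"wz":0,"dx":0,"dy":0,"dz":0,"fingers":255}]'

```text
t: 14.92
tool_pos: [0.5935, -0.0333, 0.13]
orientation: [2.926, 1.141, -0.003]
force: [-1.5, -1.6, 0.4]
opening: 0.0433
```

Run:
```python
from h import *
s=st()
```

```text
t14.92 pos [ 0.5935 -0.0333  0.13  ] yaw 0.7439 zax [-0.0017 -0.0016 -1.    ] q6 0.686 F [-1.52 -1.59  0.38] T [-0.294  0.006  0.162] j6 -1.184 op 0.0433
```

Call:
send_rows --series '[{"wx":0,"wy":0,"wz":0.06,"dx":0,"dy":0,"dz":0,"fingers":255},{"wx":0,"wy":0,"wz":0.05,"dx":0,"dy":0,"dz":0,"fingers":255},{"wx":0,"wy":0,"wz":0,"dx":0,"dy":0,"dz":0,"fingers":255},{"wx":0,"wy":0,"wz":0,"dx":0,"dy":0,"dz":0,"fingers":255}]'

```text
t: 15.25
tool_pos: [0.5935, -0.0332, 0.13]
orientation: [2.871, 1.272, -0.004]
force: [-0.8, -1.0, -0.0]
opening: 0.0433
```

Run:
```python
from h import *
s=st()
```

```text
t15.25 pos [ 0.5935 -0.0332  0.13  ] yaw 0.8340 zax [-0.0017 -0.0018 -1.    ] q6 0.596 F [-0.77 -1.   -0.01] T [-0.267  0.008  0.051] j6 -0.344 op 0.0433
```

Third snap seen (-0.09 → +0.16). I'll centre on the click and hold.

Call:
send_rows --series '[{"wx":0,"wy":0,"wz":0.045,"dx":0,"dy":0,"dz":0,"fingers":255},{"wx":0,"wy":0,"wz":0,"dx":0,"dy":0,"dz":0,"fingers":255},{"wx":0,"wy":0,"wz":0,"dx":0,"dy":0,"dz":0,"fingers":255},{"wx":0,"wy":0,"wz":0,"dx":0,"dy":0,"dz":0,"fingers":255},{"wx":0,"wy":0,"wz":0,"dx":0,"dy":0,"dz":0,"fingers":255}]'

```text
t: 15.67
tool_pos: [0.5935, -0.0332, 0.1301]
orientation: [2.854, 1.311, -0.003]
force: [-0.8, -0.3, 0.4]
opening: 0.044
```

Run:
```python
from h import *
s=st()
for i in range(3):
  robot.read_camera("side"); st()
```

```text
t15.67 pos [ 0.5935 -0.0332  0.1301] yaw 0.8613 zax [-0.0016 -0.0018 -1.    ] q6 0.569 F [-0.84 -0.31  0.44] T [-0.195  0.003  0.003] j6 0.012 op 0.0440
t15.72 pos [ 0.5935 -0.0332  0.13  ] yaw 0.8615 zax [-0.0016 -0.0018 -1.    ] q6 0.569 F [-1.67 -2.12 -0.45] T [-0.181 -0.034  0.002] j6 0.018 op 0.0433
t15.77 pos [ 0.5935 -0.0332  0.1301] yaw 0.8623 zax [-0.0016 -0.0018 -1.    ] q6 0.568 F [-0.62 -1.24 -0.05] T [-0.261  0.023  0.067] j6 0.137 op 0.0438
t15.82 pos [ 0.5935 -0.0332  0.13  ] yaw 0.8627 zax [-0.0016 -0.0018 -1.    ] q6 0.568 F [-0.43 -1.44  0.2 ] T [-0.257  0.026  0.031] j6 0.090 op 0.0432
```

On the third click, torque near zero. Release and rise.

Call:
send_rows --series '[{"wx":0,"wy":0,"wz":0.015,"dx":0,"dy":0,"dz":0,"fingers":255},{"wx":0,"wy":0,"wz":0,"dx":0,"dy":0,"dz":0,"fingers":60},{"wx":0,"wy":0,"wz":0,"dx":0,"dy":0,"dz":0,"fingers":60},{"wx":0,"wy":0,"wz":0,"dx":0,"dy":0,"dz":0,"fingers":60},{"wx":0,"wy":0,"wz":0,"dx":0,"dy":0,"dz":0,"fingers":60},{"wx":0,"wy":0,"wz":0,"dx":0,"dy":0,"dz":0,"fingers":60},{"wx":0,"wy":0,"wz":0,"dx":0,"dy":0,"dz":0,"fingers":60}]'

```text
t: 16.4
tool_pos: [0.5936, -0.0323, 0.13]
orientation: [-2.843, -1.336, 0.002]
force: [0.9, -0.5, 0.7]
opening: 0.0705
```

Run:
```python
from h import *
s=st()
```

```text
t16.40 pos [ 0.5936 -0.0323  0.13  ] yaw 0.8784 zax [-1.3e-03 -5.0e-04 -1.0e+00] q6 0.552 F [ 0.87 -0.51  0.65] T [ 0.01  -0.063  0.075] j6 -0.001 op 0.0705
```

Call:
send_rows --series '[{"wx":0,"wy":0,"wz":0,"dx":0,"dy":0,"dz":1.5,"fingers":60},{"wx":0,"wy":0,"wz":0,"dx":0,"dy":0,"dz":2.5,"fingers":60},{"wx":0,"wy":0,"wz":0,"dx":0,"dy":0,"dz":2.5,"fingers":60},{"wx":0,"wy":0,"wz":0,"dx":0,"dy":0,"dz":2.5,"fingers":60},{"wx":0,"wy":0,"wz":-0.1,"dx":-0.9,"dy":1.6,"dz":0,"fingers":255},{"wx":0,"wy":0,"wz":-0.1,"dx":-0.9,"dy":1.6,"dz":0,"fingers":255},{"wx":0,"wy":0,"wz":-0.1,"dx":-0.9,"dy":1.6,"dz":0,"fingers":255},{"wx":0,"wy":0,"wz":-0.1,"dx":-0.9,"dy":1.6,"dz":0,"fingers":255},{"wx":0,"wy":0,"wz":-0.1,"dx":-0.9,"dy":1.6,"dz":0,"fingers":255},{"wx":0,"wy":0,"wz":-0.1,"dx":-0.9,"dy":1.6,"dz":0,"fingers":255},{"wx":0,"wy":0,"wz":-0.1,"dx":-0.9,"dy":1.6,"dz":0,"fingers":255},{"wx":0,"wy":0,"wz":-0.1,"dx":-0.9,"dy":1.6,"dz":0,"fingers":255},{"wx":0,"wy":0,"wz":-0.1,"dx":-0.9,"dy":1.6,"dz":0,"fingers":255},{"wx":0,"wy":0,"wz":0,"dx":0,"dy":0,"dz":0,"fingers":255},{"wx":0,"wy":0,"wz":0,"dx":0,"dy":0,"dz":0,"fingers":255},{"wx":0,"wy":0,"wz":0,"dx":0,"dy":0,"dz":0,"fingers":255}]'

```text
t: 17.73
tool_pos: [0.5078, 0.1172, 0.2248]
orientation: [-3.136, 0.101, -0.005]
force: [0.5, 0.1, -0.2]
opening: 0.0006
```

Run:
```python
from h import *
s=st()
for n in("scene","wrist"): cv2.imwrite(f"pics/{n}5.png",robot.read_camera(n)[:,:,::-1])
s=st()
print(wproj((.563,.119,.134),s["tool_pos"],s["orientation"]))
```

```text
t17.73 pos [0.5078 0.1172 0.2248] yaw -0.0646 zax [ 0.0031  0.004  -1.    ] q6 1.761 F [ 0.46  0.09 -0.22] T [0.044 0.023 0.011] j6 0.404 op 0.0006
t17.83 pos [0.508  0.1167 0.2247] yaw -0.0657 zax [ 0.003   0.0039 -1.    ] q6 1.761 F [-0.26 -1.08  0.48] T [ 0.006 -0.035 -0.003] j6 -0.029 op 0.0004
[248.69955846 127.82889466]
```

View pics/wrist5.png

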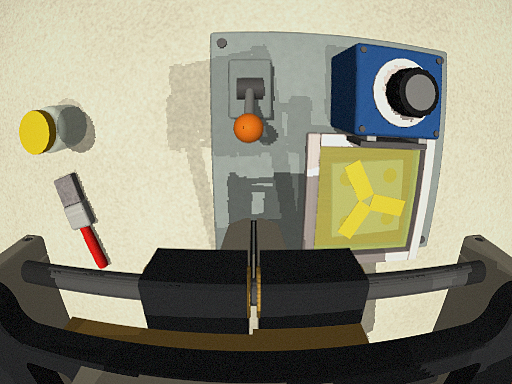

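View pics/scene5.png

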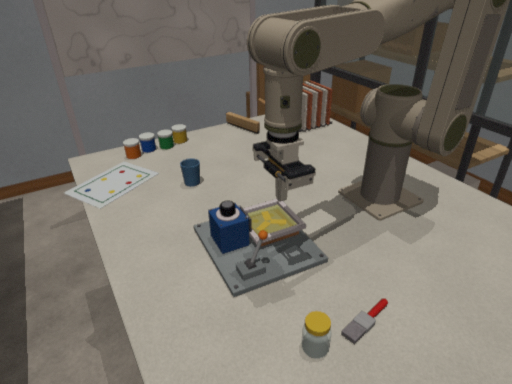

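The wrist view has the ball at (248,128), exactly as predicted, with the shut fingers in line with it. Descending.

Call:
send_rows --series '[{"wx":0.0,"wy":0,"wz":0,"dx":0,"dy":0.2,"dz":-1.5,"fingers":255},{"wx":0,"wy":0,"wz":0,"dx":0,"dy":0,"dz":-2.3,"fingers":255},{"wx":0,"wy":0,"wz":0,"dx":0,"dy":0,"dz":-2.3,"fingers":255},{"wx":0,"wy":0,"wz":0,"dx":0,"dy":0,"dz":-2.3,"fingers":255},{"wx":0,"wy":0,"wz":0,"dx":0,"dy":0,"dz":-1.5,"fingers":255},{"wx":0,"wy":0,"wz":0,"dx":0,"dy":0,"dz":0,"fingers":255},{"wx":0,"wy":0,"wz":0,"dx":0,"dy":0,"dz":0,"fingers":255}]'

```text
t: 18.42
tool_pos: [0.5117, 0.1132, 0.1238]
orientation: [-3.137, 0.099, -0.012]
force: [0.4, 0.4, 0.5]
opening: -0.0
```

Run:
```python
from h import *
s=st()
```

```text
t18.42 pos [0.5117 0.1132 0.1238] yaw -0.0634 zax [ 0.0077  0.0031 -1.    ] q6 1.752 F [0.42 0.39 0.51] T [0.031 0.006 0.006] j6 0.014 op -0.0000
```

Call:
send_rows --series '[{"wx":0.0,"wy":0.007,"wz":0,"dx":0.5,"dy":0.5,"dz":-0.9,"fingers":255},{"wx":0,"wy":0,"wz":0,"dx":1.0,"dy":0,"dz":0,"fingers":255},{"wx":0,"wy":0,"wz":0,"dx":1.0,"dy":0,"dz":0,"fingers":255},{"wx":0,"wy":0,"wz":0,"dx":1.0,"dy":-0.05,"dz":0,"fingers":255},{"wx":0,"wy":0,"wz":0,"dx":1.0,"dy":-0.06,"dz":0,"fingers":255},{"wx":0,"wy":0,"wz":0,"dx":1.0,"dy":-0.06,"dz":0,"fingers":255},{"wx":0,"wy":0,"wz":0,"dx":1.0,"dy":-0.06,"dz":0,"fingers":255},{"wx":0,"wy":0,"wz":0,"dx":0.5,"dy":0,"dz":0,"fingers":255},{"wx":0,"wy":0,"wz":0,"dx":0,"dy":0,"dz":0,"fingers":255}]'

```text
t: 19.17
tool_pos: [0.5915, 0.1129, 0.1265]
orientation: [-3.136, 0.097, -0.017]
force: [-0.4, 0.4, -0.4]
opening: 0.0005
```

Run:
```python
from h import *
s=st()
```

```text
t19.17 pos [0.5915 0.1129 0.1265] yaw -0.0620 zax [ 0.0109  0.004  -0.9999] q6 1.734 F [-0.43  0.38 -0.45] T [0.033 0.126 0.001] j6 -0.022 op 0.0005
```

Call:
send_rows --series '[{"wx":0.0,"wy":0.005,"wz":0,"dx":0.6,"dy":0.2,"dz":-0.7,"fingers":255},{"wx":0,"wy":0.005,"wz":0,"dx":0.8,"dy":0,"dz":-0.5,"fingers":255},{"wx":0,"wy":0,"wz":0,"dx":0.8,"dy":0,"dz":-0.2,"fingers":255},{"wx":0,"wy":0,"wz":0,"dx":0.6,"dy":0,"dz":-0.1,"fingers":255},{"wx":0,"wy":0,"wz":0,"dx":0.3,"dy":0,"dz":0,"fingers":255},{"wx":0,"wy":0,"wz":0,"dx":0,"dy":0,"dz":0,"fingers":255}]'

```text
t: 19.67
tool_pos: [0.6251, 0.1143, 0.1153]
orientation: [-3.136, 0.097, -0.006]
force: [0.2, -0.6, 0.3]
opening: 0.0002
```

Run:
```python
from h import *
s=st()
for n in("scene","wrist"): cv2.imwrite(f"pics/{n}6.png",robot.read_camera(n)[:,:,::-1])
```

```text
t19.67 pos [0.6251 0.1143 0.1153] yaw -0.0617 zax [ 0.0041  0.0042 -1.    ] q6 1.730 F [ 0.21 -0.65  0.31] T [ 0.016  0.104 -0.034] j6 -0.014 op 0.0002
```

View pics/wrist6.png

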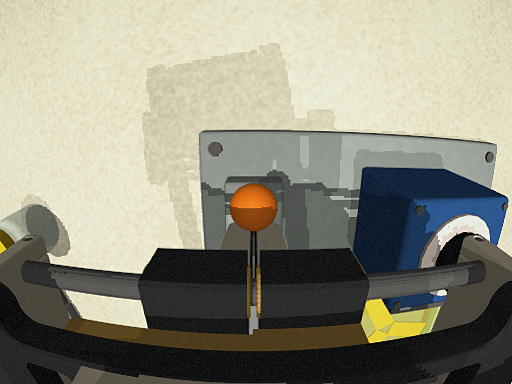

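Run:
```python
from h import *
s=st()
for a in (.7,.8,.85,.9,.95,1.):
    d=100*np.sin(a-.5); P=np.array([.6016,.1166,.042])+np.array([.998*d,-.0654*d,100*np.cos(a-.5)])/1e3
    print(a,P.round(3),wproj(P,s["tool_pos"],s["orientation"]).round(1))
```

```text
t19.77 pos [0.6247 0.1143 0.1153] yaw -0.0617 zax [ 0.0041  0.0042 -1.    ] q6 1.730 F [-0.06  0.32  0.18] T [ 0.057 -0.001  0.051] j6 -0.010 op 0.0004
0.7 [0.621 0.115 0.14 ] [254.6 255.5]
0.8 [0.631 0.115 0.138] [254.7 237.6]
0.85 [0.636 0.114 0.136] [254.8 228.3]
0.9 [0.64  0.114 0.134] [254.8 219. ]
0.95 [0.645 0.114 0.132] [254.9 209.7]
1.0 [0.649 0.113 0.13 ] [254.9 200.5]
```

The lever is at about 0.96 rad. One light nudge, then back off and rise.

Call:
send_rows --series '[{"wx":0.0,"wy":0,"wz":0,"dx":0.25,"dy":0,"dz":0,"fingers":255},{"wx":0,"wy":0,"wz":0,"dx":0,"dy":0,"dz":0,"fingers":255},{"wx":0,"wy":0,"wz":0,"dx":-1.5,"dy":0,"dz":0,"fingers":255},{"wx":0,"wy":0,"wz":0,"dx":-2,"dy":0,"dz":0,"fingers":255},{"wx":0,"wy":0,"wz":0,"dx":-2,"dy":0,"dz":0.5,"fingers":255},{"wx":0,"wy":0,"wz":0,"dx":-1,"dy":0,"dz":2.5,"fingers":255},{"wx":0,"wy":0,"wz":0,"dx":0,"dy":0,"dz":3,"fingers":255},{"wx":0,"wy":0,"wz":0,"dx":0,"dy":0,"dz":3,"fingers":255},{"wx":0,"wy":0,"wz":0,"dx":0,"dy":0,"dz":1,"fingers":255},{"wx":0,"wy":0,"wz":0,"dx":0,"dy":0,"dz":0,"fingers":255},{"wx":0,"wy":0,"wz":0,"dx":0,"dy":0,"dz":0,"fingers":255},{"wx":0,"wy":0,"wz":0,"dx":0,"dy":0,"dz":0,"fingers":255}]'

```text
t: 20.77
tool_pos: [0.5566, 0.1143, 0.2177]
orientation: [-3.136, 0.096, -0.006]
force: [0.5, -0.4, 0.1]
opening: 0.0008
```

Run:
```python
from h import *
s=st()
for a in (.1,.85,.9,.95,1.):
    d=100*np.sin(a-.5); P=np.array([.6016,.1166,.042])+np.array([.998*d,-.0654*d,100*np.cos(a-.5)])/1e3
    print(a,P.round(3),wproj(P,s["tool_pos"],s["orientation"]).round(1),proj("side",P).round(1))
for n in("side","wrist"): cv2.imwrite(f"pics/{n}7.png",robot.read_camera(n)[:,:,::-1])
```

```text
t20.77 pos [0.5566 0.1143 0.2177] yaw -0.0610 zax [ 0.0039  0.0041 -1.    ] q6 1.741 F [ 0.48 -0.43  0.08] T [ 0.044 -0.069  0.036] j6 0.000 op 0.0008
0.1 [0.563 0.119 0.134] [249.6 184.8] [223.7 210.9]
0.85 [0.636 0.114 0.136] [249.8  99.6] [201.  206.4]
0.9 [0.64  0.114 0.134] [249.8  94.1] [199.6 206.6]
0.95 [0.645 0.114 0.132] [249.9  88.8] [198.3 206.9]
1.0 [0.649 0.113 0.13 ] [249.9  83.7] [197.  207.2]
```

View pics/wrist7.png

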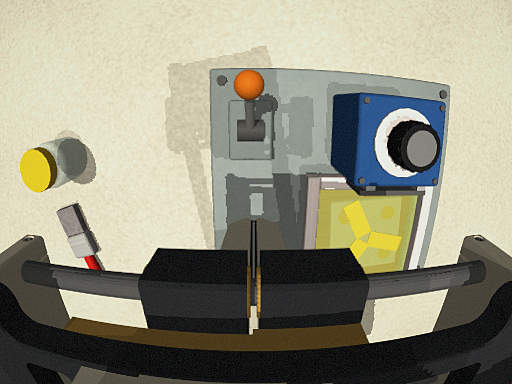

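View pics/side7.png

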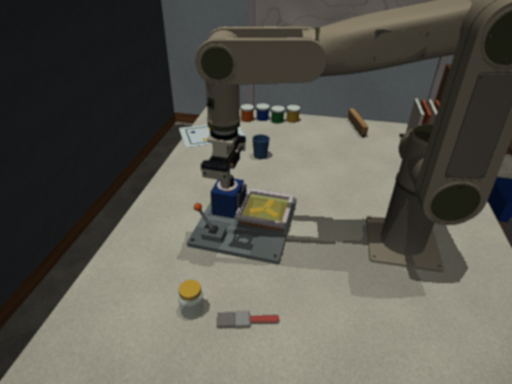

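The wrist view has the ball at (249,84) and the side view at (197,207). Both match lock ≈ 1.0. Jar, cup, brush and tile haven't moved, and the arm is clear of everything. Handing in.

```bash
python3 -c "
from plant import robot
print(robot.close_job())"
```

```text
the job is handed in; nothing more can be done
None
```

The knob is set three clicks above its lower stop and the lock lever is fully over. I handed the job in at about 21 s of the 72 s; no verdict was reported.

- **Down to the stop:** I turned the knob clockwise in one grasp and felt seven clicks. The last one was the stop: resistance rose steadily to about 0.33 N m at roughly 0.11 rad of twist, well under the 0.22 rad limit. An ordinary click at the same angle gave 0.05–0.15 N m.
- **Back three clicks:** I felt the torque snap at each of the second and third clicks. The first showed only as a change of sign, without the peak before it. I released at +1.25 rad from the stop, where three clicks should be 1.257 rad, with the torque near zero (about 0.03 N m, within noise).
- **Lock lever:** I pushed it over with the shut fingers and backed away. The final wrist and side pictures both put the ball where a lever angle of about 1.0 rad should be.
- **Bystanders:** The jar, brush and tile look unmoved in the last pictures, and so does the cup, which shows only in the side view. I judged that by eye and did not measure it.

The screen height was not measured, because 0.2 mm a click is too small for the cameras. The click setting therefore rests on the torque and angle readings alone. Single torque readings scattered by about 0.03–0.05 N m, and no check failed or disagreed.

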